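# Lock the disc cutter's guide leaf and hold the punch clear for feeding the strip

## Task

The disc cutter's hinged guide leaf is closed but not locked: turn the brass turnbutton fully across the leaf to lock it down, then draw the punch straight up in its bore by about 20 mm, so that its cutting end is clear of the copper strip but still well inside the leaf. Do not lift the leaf, do not pull the punch out or force it sideways in its snug bore, and leave the other things on the bench where they are. Finish while still holding the punch up like that, hanging freely in your grip, so that I can feed the strip on.

Things in the scene. Friction and masses are not known exactly. Their poses are not given: they have to be found in the camera images.
- jig: disc cutter, fixed to the bench. Origin: centre of its underside, on the bench; z up, +x from turnbutton to hinge, y along the copper strip. Sole 196 x 100 mm, 10 mm thick; die plate 96 x 96 mm up to 30 mm; feed slot at 30 to 33 mm; aluminium guide leaf from 33 to 61 mm. Copper strip 34 mm wide at x = +12 mm, out to y = -106 and +106 mm. Latch post 24 x 30 mm, 61 mm high, at x = -64 mm
- leaf (a joint): hinge (at jig x = +58 mm) of the guide leaf, rad: 0 closed, as at the start, growing as its free edge at jig x = -48 mm lifts. Only its weight (0.7 kg) keeps it shut until the turnbutton's nose lies across that edge and holds it down
- turnbutton (a joint): angle of the turnbutton on its vertical pivot, rad, growing anticlockwise seen from above. 0: nose points along the jig's -y, clear of the leaf; pi/2 (a stop): nose points along the jig's +x, across the leaf's edge. Starts between 0.05 and 0.4; stays where it is left (friction 0.06 N m)
- wing (a point): grip point of the brass turnbutton, on its pivot (jig x = -64 mm, y = 0), 91.5 mm above the bench. Flat bar 14 mm wide, height 61.5 to 69.5 mm, nose reaching 34 mm from the pivot along this frame's -y; on it along the bar an upright wing 36 mm long (18 mm either way along y), 10 mm thick (faces look along x), up to 97.5 mm. Axes are the jig's at joint angle 0 and turn with it
- punch_head (a point): grip point of the loose steel punch (0.24 kg, times 0.8 to 1.25), on its axis, z up. Knurled head: cylinder 22 mm in diameter, from 27 mm below to 23 mm above this point. Below it a stop collar, 28 mm in diameter, 5 mm thick, resting on the leaf at the start: this point is then 32 mm above the leaf, 93 mm above the bench. The gap that opens under the collar is the lift
- punch_end (a point): cutting (lower) end of the punch, 71 mm below punch_head; z up. Shank 18 mm in diameter, 39 mm long from here to the collar, in a 19 mm bore. Starts 22 mm above the bench: 39 mm below the leaf's top, 8 mm down in the die. It clears the top of the slot after 11 mm of lift and would leave the leaf after 39 mm. Let go, the punch drops back
- leaf_bore (a point): centre of the punch's bore in the leaf's top face, 61 mm above the bench, at jig x = +12 mm, y = 0; axes as the jig's. The leaf is a flat plate, 96 x 96 mm, 28 mm thick, with two smaller empty bores 32 mm to either side along y
- hammer: bystander: hammer lying on the bench, 250 mm long; origin under its middle
- jar: bystander: glass jar with a white lid, 60 mm in diameter, 80 mm high; origin: centre of its underside
- rack: bystander: wooden block 60 x 110 x 35 mm with three spare punches standing in it, 77 mm high in all; origin: centre of its underside
- dish: bystander: small white dish with cut copper discs, 84 mm in diameter, 18 mm high; origin: centre of its underside
There are look-alikes about, which are no part of the job. There is more than one size of the part that bears punch_head; the job needs the smaller.

How it is judged:
On the way, in this order (a step that is already met when the one before it is completed fails the run):
1. the turnbutton lies across the leaf (angle above 1.35 rad), the punch still down (value of joint turnbutton above 1.35 rad and z of punch_end in the frame of leaf_bore below -0.034 m), for 0.2 s.
2. the punch is drawn up by at least 13 mm, its cutting end above the feed slot (z of punch_end in the frame of leaf_bore above -0.026 m), for 0.2 s.
At the end, for the whole second after the job is handed in: Turnbutton above 1.35 rad, leaf shut (below 0.03 rad), punch lifted 13 to 30 mm (end 9 to 26 mm below the leaf's top), within 3 mm of the bore's axis and 0.07 rad of its direction, held by the fingers (over 2 N), pressing on the leaf with under 15 N, at rest (value of joint turnbutton above 1.35 rad and value of joint leaf below 0.03 rad and z of punch_end in the frame of leaf_bore between -0.026 and -0.009 m and horizontal distance between punch_end and leaf_bore below 0.003 m and angle between the z axis of punch_end and the z axis of leaf_bore, either way round below 0.07 rad and contact force between the fingers and punch above 2 N and contact force between punch and leaf below 15 N and linear speed of punch below 0.01 m/s); the arm keeps its last pose, push and grip.
It fails at once if the punch was drawn up more than 8 mm before the leaf was locked (turnbutton below 1.2 rad) (value of joint turnbutton below 1.2 rad and z of punch_end in the frame of leaf_bore above -0.031 m).
It fails at once if the punch was pulled right out of the leaf (z of punch_end in the frame of leaf_bore above -0.002 m).
It fails at once if the leaf was lifted (more than 0.05 rad) (value of joint leaf above 0.05 rad).
It fails at once if the hammer, jar, punch rack or dish was moved more than 20 mm (distance of any of hammer, jar, rack, dish from where it was at the start of the episode above 0.02 m).
It fails at once if the punch was forced against the leaf with more than 40 N (contact force between punch and leaf above 40 N).
It also fails if it takes over 45 s, if anything falls off the work surface, if the arm or the gripper's body presses on something with over 40 N, if the wrist force passes 120 N, or if a joint passes its speed limit or range.

## Robot

A 6-joint arm with a two-finger parallel gripper is mounted at the origin on the work surface. World frame = base frame: x ahead of the robot, y to its left, z up, the work surface at z = 0. Lengths are in m, angles in rad, forces in N, time in s.
With the tool pointing down it reaches from about 0.275 to 0.975 m from the base axis. Payload 8.4 kg.
Tool frame: the origin (TCP) lies midway between the tips of the shut fingers; the grasp point (between the pads) lies env.pinch_z behind it (env.pinch_z is the distance from the TCP to the grasp point, in m); y points along the fingers, z is the direction in which the jaws open and shut, and the axes are right-handed (so a half turn about y gives the same grasp; the last joint's range is limited). The gripper opens to 92 mm and grips with 3 to 60 N. Pads are 20 mm wide; open, the fingers measure 128 mm over their backs; the gripper's body (75 mm by 189 mm) begins 69 mm behind the grasp point.
Start: joints at [1.279, 0.353, 1.633, -0, 1.155, -0.002], TCP at [0.179, 0.599, 0.215] pointing down, gripper open.
Joint ranges: [-2.63, 2.63], [-0.92, 2.1], [0.06, 2.66], [-1.3, 4.44], [0, 2.69], [-3.02, 3.02]. Speed limits (rad/s): [2.22, 2.22, 2.79, 3.14, 3.14, 3.14].

## Interface

Orientations are given as a unit quaternion [w, x, y, z].
In Python, from workcell import env, viewer gives the robot as it stands.
- The arm moves only by the tool carry_out, never from a script. Its argument "steps" is a list of rows, each an object of numbers: "x", "y", "z": the shift along the tool's x, y, z in mm; "twist": the turn about the tool's y in rad; "jaw": the closure, from -1 (fully open) to 1 (shut). In form: [{"x": .., "y": .., "z": .., "twist": .., "jaw": ..}, ...]. A call has 1 to 8 rows; each row shifts and turns the commanded pose from where the row before left it, along the tool's axes as they then stand; what a row does not reach is not made up. A row lasts 1/8 s, in which the tool goes at most 62.5 mm and 10.7 degrees, less where a joint would pass 70% of its speed; a pose out of reach is approached as far as the arm can. A call is refused whole if a number of a shift passes 62.5 or a number of a turn 0.188, either way. A call with a gripper value outside its range is refused whole. The fingers move at their own pace and stop on an object; "newtons" is the grip in N (left out, the last holds). Time passes only in rows, so rows that do not move let the fingers close. It gives the time, the measured TCP pose, the force and the opening at its end, in the units of the state.
- env.read_state(): the state, without advancing time (a new reading comes with each control period).
- viewer.get_image(name): name is "scene" or "top" or "wrist"; returns (picture, depth): 384x512x3 uint8, blue, green, red; 384x512 float32, m along the optical axis (not along the pixel's ray), 0 where there is no reading.
- viewer.camera_model(name): a dict with "mtx" (3x3 intrinsics, pixels), "rvec" (rotation vector, rad) and "tvec" (3), from world to camera coordinates, as OpenCV has them. Camera axes: x right, y down, z forward; pixel columns grow to the right and rows downward; lengths in m; the calibration is good to about 2 mm. A picture is of the moment at which its call begins: read the wrist's pose just before it. camera_model takes no time and is no camera call; for the wrist camera it gives the pose at the moment of the call.
- env.job_done(): hands the job in, once; it reports no verdict.
The state is a dict: "time": time; "joints": joint angles; "dq": joint speeds; "joint_torque": joint torques, N m; "ee_pos": TCP position; "eef_rot": TCP orientation; "ft_force": force on the tool from outside, world axes, zero at the start; "torque": the same for the moment, N m; "finger_gap": finger opening in m.
Only numpy, scipy, OpenCV 4.12 (cv2) and the standard library are available. Lean on these libraries where they do the work, as an engineer would, in place of code of your own. Each camera call takes 0.05 s, during which the arm holds its last target. There are 200 camera calls.

## Working session

There is one attempt and no reset: what is moved stays moved. The work goes in short steps, Python scripts to look and compute and a tool call to move; the robot and the scene stay as the last step left them, time stands still between calls to the robot, and variables do not carry over. Pictures are saved under pics/ and viewed, about 8 in all and at most 12, crops included, and the job is handed in when it is done.

Besides the shell and the picture viewer there is one more tool, called after "Request:" as name(argument=value, ...), one argument or row to a line, values as JSON. carry_out: Moves the arm, as the interface text tells. Its arguments: {"type":"object","properties":{"steps":{"type":"array"},"newtons":{"type":"number"}},"required":["steps"]}

```bash
mkdir -p pics; ls; python3 - <<'E'
from workcell import env, viewer
import cv2, numpy as np
s=env.read_state(); print({k:np.round(v,3) for k,v in s.items()}, env.pinch_z)
for n in ("scene","top"):
    im,d=viewer.get_image(n); cv2.imwrite(f"pics/{n}0.png",im); np.savez(f"pics/{n}0.npz",im=im,d=d,**viewer.camera_model(n))
    m=viewer.camera_model(n); print(n,m)
E
```

```text
pics
{'time': np.float64(0.0), 'joints': array([ 1.279,  0.354,  1.634, -0.   ,  1.155, -0.002]), 'dq': array([-0.001,  0.   , -0.001,  0.   ,  0.001,  0.001]), 'joint_torque': array([ 1.0000e-03, -5.9387e+01, -3.3421e+01,  7.0000e-02,  2.4000e-02,
       -0.0000e+00]), 'ee_pos': array([0.178, 0.598, 0.214]), 'eef_rot': array([-0.699,  0.7  , -0.102,  0.102]), 'ft_force': array([ 0.318, -0.518, -0.525]), 'torque': array([-0.066,  0.022, -0.024]), 'finger_gap': np.float64(0.092)} 0.0187
scene {'mtx': array([[427.48595721,   0.        , 250.07490145],
       [  0.        , 427.48595721, 191.01026374],
       [  0.        ,   0.        ,   1.        ]]), 'rvec': array([ 0.99267003,  2.54915474, -0.92572429]), 'tvec': array([ 0.43809136, -0.22492875,  1.53655012])}
top {'mtx': array([[451.02144115,   0.        , 257.38829133],
       [  0.        , 451.02144115, 190.99539422],
       [  0.        ,   0.        ,   1.        ]]), 'rvec': array([ 2.10014238, -2.14458197,  0.15626654]), 'tvec': array([0.00778134, 0.58707078, 1.26209982])}
```

View pics/scene0.png

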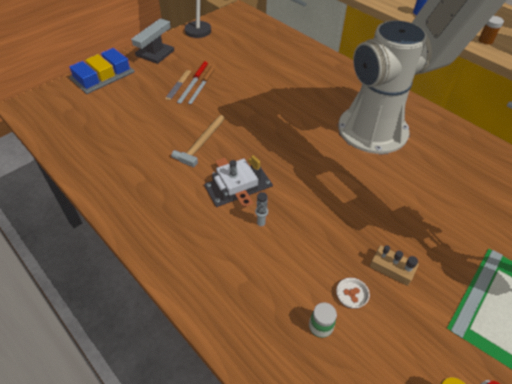

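View pics/top0.png

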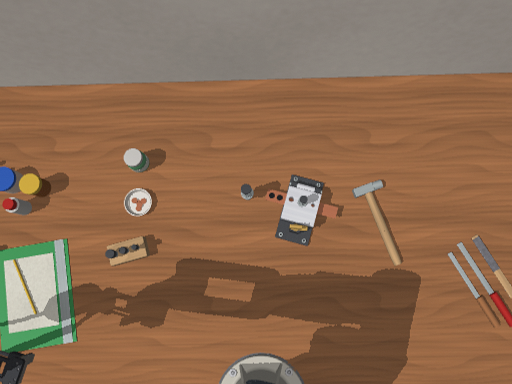

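The top view shows the jig at about (300,210), with the brass turnbutton at (298,228) and the punch in the leaf at (303,200). These could be mistaken for the punch:
- the larger loose punch standing on the bench at (246,191)
- the three rack punches at (111-136,250)

The one I want is at (303,200), in the leaf. I'll measure it coarsely and check it in a close crop.

```bash
cat > h.py <<'E'
import numpy as np, cv2
from workcell import env, viewer
from scipy.spatial.transform import Rotation as R
def rot(s): q=s["eef_rot"]; return R.from_quat([q[1],q[2],q[3],q[0]]).as_matrix()
def cloud(d,m):
    v,u=np.mgrid[:d.shape[0],:d.shape[1]]; K=m["mtx"]
    c=np.stack([(u-K[0,2])/K[0,0]*d,(v-K[1,2])/K[1,1]*d,d],-1)
    Rm=cv2.Rodrigues(np.asarray(m["rvec"]))[0]
    return (c-np.ravel(m["tvec"]))@Rm
def plane(u,v,z,m):
    K=m["mtx"]; Rm=cv2.Rodrigues(np.asarray(m["rvec"]))[0]; o=-Rm.T@np.ravel(m["tvec"])
    r=Rm.T@np.array([(u-K[0,2])/K[0,0],(v-K[1,2])/K[1,1],1]); return o+r*(z-o[2])/r[2]
E
python3 - <<'E'
from h import *
f=np.load("pics/top0.npz"); im=f["im"]; P=cloud(f["d"],f)
for n,(u,v) in dict(punch=(303,200),big=(246,190),wing=(298,228),bench=(200,120)).items(): print(n,P[v,u].round(3))
sub=P[160:260,260:350].reshape(-1,3); l=sub[abs(sub[:,2]-.061)<.004]
print(len(l),l.mean(0)); r=cv2.minAreaRect(l[:,:2].astype(np.float32)*1000); print(r)
for z,n in((.097,"wing"),(.116,"punch")):
    q=sub[abs(sub[:,2]-z)<.006]; print(n,len(q),q.mean(0) if len(q) else 0)
c=im[160:260,250:350]; cv2.imwrite("pics/crop0.png",cv2.resize(c,None,fx=6,fy=6,interpolation=cv2.INTER_CUBIC))
s=env.read_state(); print(rot(s)); m=viewer.camera_model("wrist"); Rm=cv2.Rodrigues(m["rvec"])[0]
print("cam in tool",rot(s).T@(-Rm.T@m["tvec"]-s["ee_pos"]), "axes",(rot(s).T@Rm.T).round(2),m["mtx"])
E
```

```text
punch [ 0.549 -0.131  0.111]
big [0.578 0.025 0.122]
wing [ 0.474 -0.117  0.079]
bench [ 0.825  0.172 -0.003]
915 [ 0.53805752 -0.12801398  0.06081246]
((528.0375366210938, -124.28128814697266), (95.93247985839844, 124.53317260742188), 73.24380493164062)
wing 56 [ 0.48926212 -0.11171102  0.09607528]
punch 47 [ 0.55220732 -0.13188572  0.11577734]
[[ 9.58316030e-01 -3.46439286e-04  2.85710110e-01]
 [-2.85710320e-01 -1.15412615e-03  9.58315335e-01]
 [-2.25257258e-06 -9.99999274e-01 -1.20499886e-03]]
cam in tool [-7.59129403e-02 -1.70569866e-01 -6.64478913e-05] axes [[-0.    0.96  0.27]
 [ 0.   -0.27  0.96]
 [ 1.    0.   -0.  ]] [[274.8060294    0.         256.1732733 ]
 [  0.         274.8060294  194.92941021]
 [  0.           0.           1.        ]]
```

View pics/crop0.png

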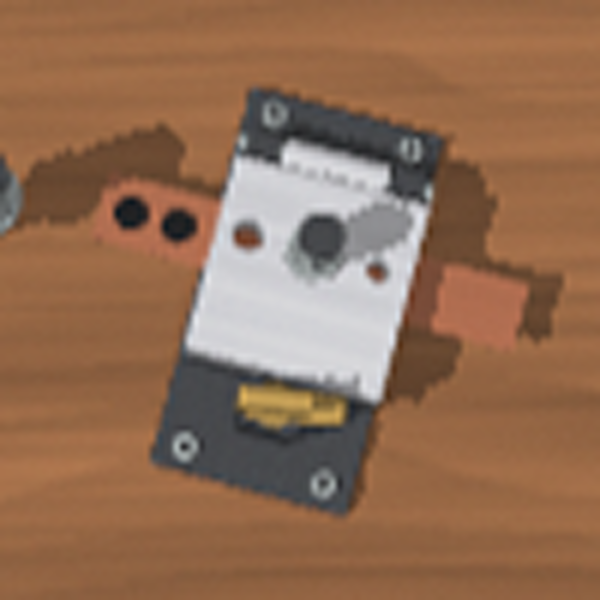

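The crop confirms it: the punch in the leaf is at top-image (303,200), the smaller one with its head at 116 mm. The brass wing shows close to the jig's -y, with θ≈0.15. Next I'll move over the jig to measure finely with the wrist camera.

Request:
carry_out(
  steps=[
    {"x": 41,"y": -4,"z": -45},
    {"x": 41,"y": -4,"z": -45},
    {"x": 41,"y": -4,"z": -45},
    {"x": 41,"y": -4,"z": -45},
    {"x": 41,"y": -4,"z": -45},
    {"x": 41,"y": -4,"z": -45},
    {"x": 41,"y": -4,"z": -45},
    {"x": 41,"y": -4,"z": -45},
  ],
)

```text
invalid input at $.steps[0]: expected keys x, y, z, twist, jaw
```

Request:
carry_out(
  steps=[
    {"x": 41,"y": -4,"z": -45},
    {"x": 41,"y": -4,"z": -45},
    {"x": 41,"y": -4,"z": -45},
    {"x": 41,"y": -4,"z": -45},
    {"x": 41,"y": -4,"z": -45},
    {"twist": 0.17},
    {"twist": 0.17},
    {"twist": 0.17},
  ],
)

```text
invalid input at $.steps[0]: expected keys x, y, z, twist, jaw
```

Request:
carry_out(
  steps=[
    {"twist": 0.18},
    {"twist": 0.18},
    {"twist": 0.18},
    {"twist": 0.18},
    {"twist": 0.18},
    {"jaw": 0.2},
    {"jaw": 0.2},
  ],
)

```text
invalid input at $.steps[0]: expected keys x, y, z, twist, jaw
```

```bash
cat > look.py <<'E'
import sys; from h import *
n=sys.argv[1]; s=env.read_state(); m=viewer.camera_model("wrist"); im,d=viewer.get_image("wrist")
cv2.imwrite(f"pics/{n}.png",im); np.savez(f"pics/{n}.npz",im=im,d=d,**m)
print({k:np.round(s[k],4) for k in("time","joints","ee_pos","ft_force","torque","finger_gap")}); print(rot(s).round(4))
E
python3 look.py w1
```

```text
{'time': np.float64(0.1), 'joints': array([ 1.2786,  0.3536,  1.634 , -0.    ,  1.1552, -0.0024]), 'ee_pos': array([0.1785, 0.5985, 0.214 ]), 'ft_force': array([ 0.1473, -0.513 ,  0.1556]), 'torque': array([ 0.0018, -0.0253,  0.0044]), 'finger_gap': np.float64(0.092)}
[[ 9.583e-01 -3.000e-04  2.857e-01]
 [-2.857e-01 -1.200e-03  9.583e-01]
 [-0.000e+00 -1.000e+00 -1.200e-03]]
```

View pics/w1.png

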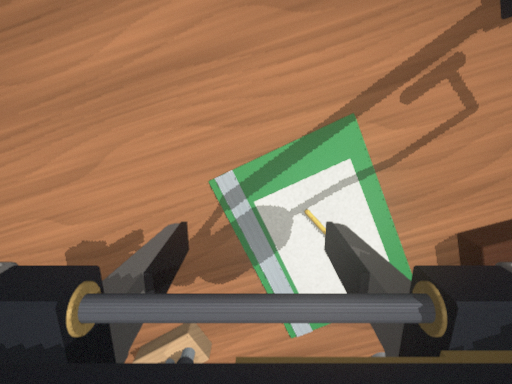

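The move calls were refused because every row needs all the keys. This picture therefore shows only the start view, with the green mat. I'll resend with full rows, stopping a little short so the jig lies ahead of the fingers in view.

Request:
carry_out(
  steps=[
    {"x": 43,"y": -4,"z": -44,"twist": 0,"jaw": -1},
    {"x": 43,"y": -4,"z": -44,"twist": 0,"jaw": -1},
    {"x": 43,"y": -4,"z": -44,"twist": 0,"jaw": -1},
    {"x": 43,"y": -4,"z": -44,"twist": 0,"jaw": -1},
    {"x": 43,"y": -4,"z": -44,"twist": 0,"jaw": -1},
    {"x": 43,"y": -4,"z": -44,"twist": 0,"jaw": -1},
    {"x": 43,"y": -4,"z": -44,"twist": 0,"jaw": -1},
    {"x": 43,"y": -4,"z": -44,"twist": 0,"jaw": -1},
  ],
)

```text
time: 1.15
ee_pos: [0.4082, 0.1615, 0.2469]
eef_rot: [0.7, -0.7, 0.102, -0.102]
ft_force: [1.8, -0.0, -0.5]
finger_gap: 0.0922
```

Request:
carry_out(
  steps=[
    {"x": 43,"y": -4,"z": -44,"twist": 0,"jaw": -1},
    {"x": 43,"y": -4,"z": -44,"twist": 0,"jaw": -1},
    {"x": 43,"y": -4,"z": -44,"twist": 0,"jaw": -1},
    {"x": 43,"y": -4,"z": -44,"twist": 0,"jaw": -1},
    {"x": 0,"y": 0,"z": 0,"twist": 0.18,"jaw": 0.15},
    {"x": 0,"y": 0,"z": 0,"twist": 0.18,"jaw": 0.15},
    {"x": 0,"y": 0,"z": 0,"twist": 0.18,"jaw": 0.15},
    {"x": 0,"y": 0,"z": 0,"twist": 0.18,"jaw": 0.15},
  ],
)

```text
time: 2.15
ee_pos: [0.522, -0.0546, 0.2624]
eef_rot: [-0.618, 0.618, -0.344, 0.344]
ft_force: [0.5, 0.9, -0.3]
finger_gap: 0.0538
```

Request:
carry_out(
  steps=[
    {"x": 0,"y": 0,"z": 0,"twist": 0.18,"jaw": 0.15},
    {"x": 0,"y": 0,"z": 0,"twist": 0.18,"jaw": 0.15},
    {"x": 0,"y": 0,"z": 0,"twist": 0.17,"jaw": 0.15},
    {"x": 0,"y": 0,"z": 0,"twist": 0.17,"jaw": 0.15},
    {"x": 0,"y": 0,"z": 0,"twist": 0,"jaw": 0.15},
    {"x": 0,"y": 0,"z": 0,"twist": 0,"jaw": 0.15},
  ],
)

```text
time: 2.9
ee_pos: [0.5221, -0.0545, 0.2625]
eef_rot: [0.465, -0.465, 0.533, -0.533]
ft_force: [0.4, 0.6, 0.3]
finger_gap: 0.039
```

```bash
python3 look.py w2
```

```text
{'time': np.float64(2.9), 'joints': array([-0.1068,  0.1512,  1.7907, -0.    ,  1.2   ,  0.0284]), 'ee_pos': array([ 0.5221, -0.0545,  0.2625]), 'ft_force': array([0.4315, 0.639 , 0.3068]), 'torque': array([-0.0736,  0.1014,  0.0112]), 'finger_gap': np.float64(0.039)}
[[-1.348e-01 -2.000e-04  9.909e-01]
 [-9.909e-01  0.000e+00 -1.348e-01]
 [ 0.000e+00 -1.000e+00 -2.000e-04]]
```

View pics/w2.png

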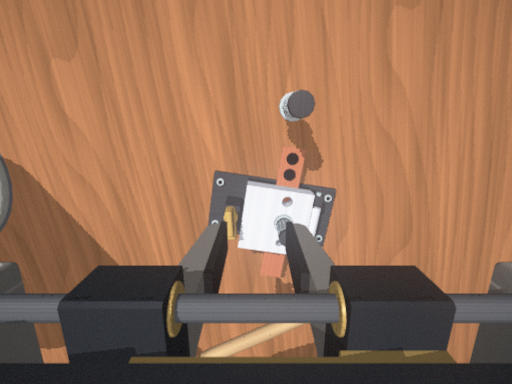

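The picture shows the jig at about (270,215), partly behind the fingers, with the brass bar at (230,222). The big decoy stands at (297,105). I'll shift along tool +x to clear the view.

Request:
carry_out(
  steps=[
    {"x": 45,"y": 0,"z": -5,"twist": 0,"jaw": 0.15},
    {"x": 45,"y": 0,"z": -5,"twist": 0,"jaw": 0.15},
    {"x": 0,"y": 0,"z": 0,"twist": 0,"jaw": 0.15},
    {"x": 0,"y": 0,"z": 0,"twist": 0,"jaw": 0.15},
  ],
)

```text
time: 3.45
ee_pos: [0.4999, -0.1419, 0.2626]
eef_rot: [0.464, -0.464, 0.534, -0.533]
ft_force: [-0.4, 0.4, -0.1]
finger_gap: 0.0394
```

```bash
python3 look.py w3; python3 - <<'E'
from h import *
f=np.load("pics/w3.npz"); P=cloud(f["d"],f); im=f["im"]
hsv=cv2.cvtColor(im,cv2.COLOR_BGR2HSV)
x,y,z=P[...,0],P[...,1],P[...,2]
near=(np.hypot(x-.53,y+.124)<.12)&(f["d"]>0)
leaf=near&(abs(z-.061)<.003)
pts=P[leaf]; print(leaf.sum(),np.median(pts,0)); print(cv2.minAreaRect(pts[:,:2].astype(np.float32)*1000))
for n,a,b in(("wingtop",.094,.100),("punchtop",.112,.120)):
    k=near&(z>a)&(z<b); q=P[k]; v,u=np.nonzero(k); print(n,k.sum(),q.mean(0).round(4),u.mean(),v.mean(),cv2.minAreaRect(q[:,:2].astype(np.float32)*1000))
c=im[100:260,180:380]; cv2.imwrite("pics/w3c.png",cv2.resize(c,None,fx=4,fy=3.75 if 0 else 4,interpolation=cv2.INTER_CUBIC)[:600])
E
```

```text
{'time': np.float64(3.45), 'joints': array([-2.7980e-01,  1.4230e-01,  1.8010e+00,  5.0000e-04,  1.1983e+00,
       -1.4130e-01]), 'ee_pos': array([ 0.4999, -0.1419,  0.2626]), 'ft_force': array([-0.4222,  0.4463, -0.0738]), 'torque': array([-0.1265,  0.0538, -0.0396]), 'finger_gap': np.float64(0.0394)}
[[-1.383e-01  1.000e-04  9.904e-01]
 [-9.904e-01  4.000e-04 -1.383e-01]
 [-4.000e-04 -1.000e+00  0.000e+00]]
4515 [ 0.53301914 -0.11844893  0.06132588]
((526.04345703125, -121.02076721191406), (96.16513061523438, 124.24684143066406), 73.44303894042969)
wingtop 250 [ 0.4829 -0.1071  0.0972] 238.928 155.34 ((515.6755981445312, -111.43138122558594), (34.1844367980957, 86.06988525390625), 82.17683410644531)
punchtop 270 [ 0.5505 -0.1277  0.1161] 298.04814814814813 167.07407407407408 ((550.5408325195312, -127.88134765625), (20.719200134277344, 20.601852416992188), 21.824918746948242)
```

View pics/w3c.png

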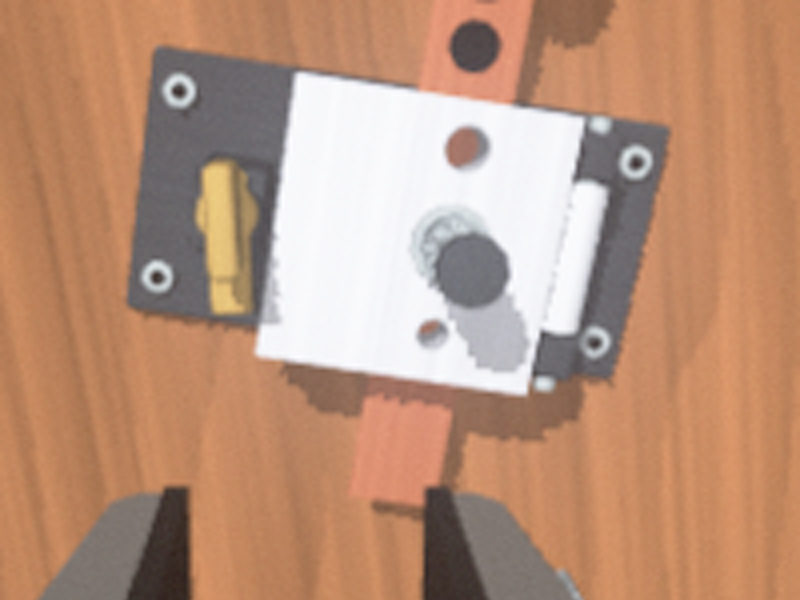

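The crop shows the brass wing at crop (222,215), with its nose end at (232,295), and the punch head at (472,270) inside the leaf. I'll refine the wing angle and pivot.

```bash
python3 - <<'E'
from h import *
f=np.load("pics/w3.npz"); P=cloud(f["d"],f); x,y,z=P[...,0],P[...,1],P[...,2]
g=cv2.cvtColor(f["im"],cv2.COLOR_BGR2HSV)
k=(np.hypot(x-.478,y+.106)<.03)&(z>.0945)&(z<.1)&(f["d"]>0); q=P[k]
print("wing",k.sum(),q.mean(0).round(4),cv2.minAreaRect(q[:,:2].astype(np.float32)*1000))
k=(np.hypot(x-.54,y+.124)<.1)&(abs(z-.061)<.003)&(g[...,1]<40)&(g[...,2]>200); r=cv2.minAreaRect(P[k][:,:2].astype(np.float32)*1000); print("leaf",k.sum(),r)
k=(np.hypot(x-.4777,y+.106)<.05)&(z>.063)&(z<.072)&(g[...,1]>90)&(g[...,0]>17)&(g[...,0]<32); print("bar",k.sum(),P[k].mean(0).round(4) if k.sum() else 0,cv2.minAreaRect(P[k][:,:2].astype(np.float32)*1000))
f=np.load("pics/top0.npz"); P=cloud(f["d"],f); x,y,z=P[...,0],P[...,1],P[...,2]
k=(np.hypot(x-.55,y+.128)<.03)&(z>.112)&(z<.12);print("top punch",P[k].mean(0))
E
```

```text
wing 230 [ 0.4783 -0.1061  0.0973] ((478.0425720214844, -106.28251647949219), (34.208126068115234, 9.820652961730957), 82.59396362304688)
leaf 4096 ((539.3814697265625, -125.10533142089844), (95.95707702636719, 96.253173828125), 73.3807373046875)
bar 128 [ 0.4772 -0.1237  0.0697] ((477.3928527832031, -117.05506134033203), (44.89396667480469, 18.553739547729492), 89.64832305908203)
top punch [ 0.55247371 -0.13200058  0.11612863]
```

All agree: the pivot is at about (0.478,-0.106), θ≈0.16, jig yaw ≈ -0.29, and the leaf is 96 x 96 mm. I'll descend onto the wing.

Request:
carry_out(
  steps=[
    {"x": -32,"y": 0,"z": -27,"twist": 0,"jaw": 0.15},
    {"x": 0,"y": 50,"z": 0,"twist": -0.01,"jaw": 0.15},
    {"x": 0,"y": 50,"z": 0,"twist": 0,"jaw": 0.15},
    {"x": 0,"y": 40,"z": 0,"twist": 0,"jaw": 0.15},
    {"x": 0,"y": 25,"z": 0,"twist": 0,"jaw": 0.15},
    {"x": 0,"y": 22,"z": 0,"twist": 0,"jaw": 0.15},
    {"x": 0,"y": 0,"z": 0,"twist": 0,"jaw": 0.15},
    {"x": 0,"y": 0,"z": 0,"twist": 0,"jaw": 0.15},
  ],
)

```text
time: 4.5
ee_pos: [0.4782, -0.1063, 0.0763]
eef_rot: [-0.467, 0.467, -0.531, 0.531]
ft_force: [0.2, 0.1, 0.2]
finger_gap: 0.039
```

Request:
carry_out(
  steps=[
    {"x": 0,"y": 0,"z": 0,"twist": 0,"jaw": 0.8},
    {"x": 0,"y": 0,"z": 0,"twist": 0,"jaw": 0.8},
    {"x": 0,"y": 0,"z": 0,"twist": 0,"jaw": 0.9},
    {"x": 0,"y": 0,"z": 0,"twist": 0,"jaw": 0.9},
    {"x": 0,"y": 0,"z": 0,"twist": 0,"jaw": 0.9},
  ],
  newtons=15,
)

```text
time: 5.12
ee_pos: [0.4782, -0.107, 0.076]
eef_rot: [-0.467, 0.466, -0.531, 0.532]
ft_force: [1.3, -0.1, 4.4]
finger_gap: 0.0094
```

Request:
carry_out(
  steps=[
    {"x": 0,"y": 0,"z": 0,"twist": -0.17,"jaw": 0.9},
    {"x": 0,"y": 0,"z": 0,"twist": -0.17,"jaw": 0.9},
    {"x": 0,"y": 0,"z": 0,"twist": -0.17,"jaw": 0.9},
    {"x": 0,"y": 0,"z": 0,"twist": -0.17,"jaw": 0.9},
    {"x": 0,"y": 0,"z": 0,"twist": -0.17,"jaw": 0.9},
    {"x": 0,"y": 0,"z": 0,"twist": -0.17,"jaw": 0.9},
    {"x": 0,"y": 0,"z": 0,"twist": -0.17,"jaw": 0.9},
    {"x": 0,"y": 0,"z": 0,"twist": -0.17,"jaw": 0.9},
  ],
)

```text
time: 6.12
ee_pos: [0.478, -0.1071, 0.076]
eef_rot: [-0.697, 0.697, -0.117, 0.118]
ft_force: [0.1, -0.9, 5.5]
finger_gap: 0.0099
```

Request:
carry_out(
  steps=[
    {"x": 0,"y": 0,"z": 0,"twist": -0.04,"jaw": 0.9},
    {"x": 0,"y": 0,"z": 0,"twist": -0.02,"jaw": 0.9},
    {"x": 0,"y": 0,"z": 0,"twist": 0,"jaw": 0.9},
  ],
)

```text
time: 6.5
ee_pos: [0.478, -0.107, 0.076]
eef_rot: [-0.7, 0.7, -0.098, 0.099]
ft_force: [0.4, -1.2, 4.7]
finger_gap: 0.0098
```

```bash
python3 - <<'E'
from h import *
s=env.read_state(); r=rot(s); print(s["torque"],s["ft_force"],s["ee_pos"],"tool z angle",np.arctan2(r[1,2],r[0,2]),"theta~",np.arctan2(r[1,2],r[0,2])+.289, s["joints"])
E
```

```text
[-0.16181069 -0.10502871 -0.19309889] [ 0.3833216  -1.19912142  4.66453217] [ 0.47801426 -0.10704518  0.075998  ] tool z angle 1.2907314624576676 theta~ 1.5797314624576675 [-2.23344045e-01  3.35003545e-01  2.03505432e+00 -4.05955715e-05
  7.70514331e-01 -1.51404638e+00]
```

Request:
carry_out(
  steps=[
    {"x": 0,"y": 0,"z": 0,"twist": 0,"jaw": 0.3},
    {"x": 0,"y": 0,"z": 0,"twist": 0,"jaw": 0.15},
    {"x": 0,"y": 0,"z": 0,"twist": 0,"jaw": 0.15},
    {"x": 0,"y": -40,"z": 0,"twist": 0,"jaw": 0.15},
    {"x": 0,"y": -60,"z": 0,"twist": 0,"jaw": 0.15},
    {"x": 0,"y": -60,"z": 0,"twist": 0,"jaw": -0.2},
    {"x": 60,"y": 0,"z": 0,"twist": 0,"jaw": -0.2},
    {"x": 60,"y": 0,"z": 0,"twist": 0,"jaw": -0.2},
  ],
)

```text
time: 7.5
ee_pos: [0.5947, -0.1404, 0.2378]
eef_rot: [-0.7, 0.7, -0.097, 0.1]
ft_force: [0.7, -0.4, 0.7]
finger_gap: 0.0549
```

Request:
carry_out(
  steps=[
    {"x": 30,"y": 0,"z": 0,"twist": 0,"jaw": -0.2},
    {"x": 0,"y": 0,"z": 0,"twist": 0,"jaw": -0.2},
    {"x": 0,"y": 0,"z": 0,"twist": 0,"jaw": -0.2},
  ],
)

```text
time: 7.88
ee_pos: [0.6205, -0.1479, 0.235]
eef_rot: [0.7, -0.7, 0.099, -0.098]
ft_force: [-0.1, -0.2, 0.6]
finger_gap: 0.0549
```

```bash
python3 look.py w4; python3 - <<'E'
from h import *
f=np.load("pics/w4.npz"); P=cloud(f["d"],f); x,y,z=P[...,0],P[...,1],P[...,2]; g=cv2.cvtColor(f["im"],cv2.COLOR_BGR2HSV); ok=f["d"]>0
k=ok&(np.hypot(x-.478,y+.106)<.03)&(z>.0945)&(z<.1); print("wing",k.sum(),P[k].mean(0),cv2.minAreaRect(P[k][:,:2].astype(np.float32)*1000))
k=ok&(np.hypot(x-.551,y+.128)<.03)&(z>.112)&(z<.12); print("punch",k.sum(),P[k].mean(0),cv2.minAreaRect(P[k][:,:2].astype(np.float32)*1000))
k=ok&(np.hypot(x-.54,y+.124)<.1)&(abs(z-.061)<.003)&(g[...,1]<40)&(g[...,2]>200); print("leaf",k.sum(),cv2.minAreaRect(P[k][:,:2].astype(np.float32)*1000), np.median(P[k][:,2]))
E
python3 - <<'E'
import cv2
im=cv2.imread("pics/w4.png"); cv2.imwrite("pics/w4c.png",cv2.resize(im[60:300,120:400],None,fx=2.5,fy=2.5,interpolation=2))
E
```

```text
{'time': np.float64(7.875), 'joints': array([-0.2363,  0.3563,  1.5816, -0.    ,  1.2055, -1.5274]), 'ee_pos': array([ 0.6205, -0.1479,  0.235 ]), 'ft_force': array([-0.109 , -0.2457,  0.5786]), 'torque': array([-0.0401,  0.0564,  0.0085]), 'finger_gap': np.float64(0.0549)}
[[ 9.611e-01 -1.800e-03  2.761e-01]
 [-2.761e-01  4.000e-04  9.611e-01]
 [-1.800e-03 -1.000e+00 -1.000e-04]]
wing 374 [ 0.47751504 -0.10666109  0.09736466] ((477.5228271484375, -106.59139251708984), (9.283370971679688, 34.69997024536133), 73.75958251953125)
punch 358 [ 0.54995225 -0.12823374  0.11630365] ((550.020751953125, -127.96450805664062), (20.46445083618164, 20.764387130737305), 73.76094055175781)
leaf 5246 ((538.4230346679688, -124.93623352050781), (95.9967269897461, 96.19116973876953), 73.49449920654297) 0.061360727943360276
```

View pics/w4c.png

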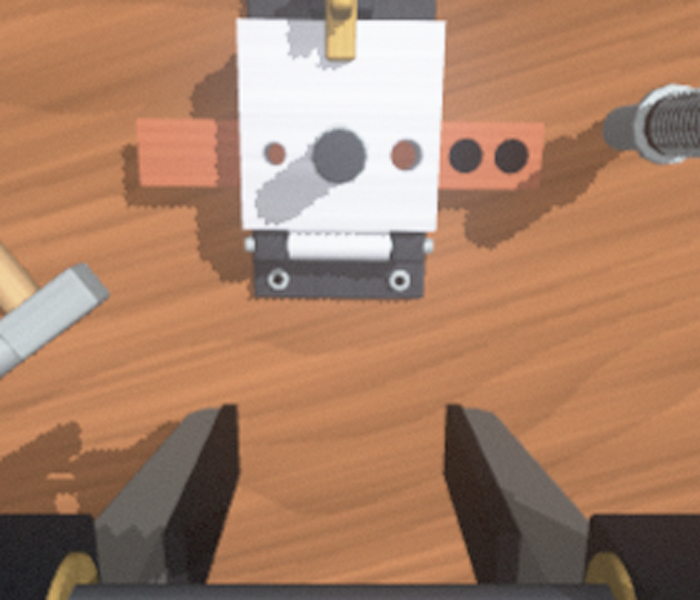

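The crop shows the brass nose at (341,40) across the leaf's edge and the punch head at (340,155), still down. The wing angle gives θ≈1.57. Next I'll grip the punch head.

Request:
carry_out(
  steps=[
    {"x": -36,"y": 0,"z": -0.5,"twist": 0,"jaw": -0.2},
    {"x": -37,"y": 0,"z": 0,"twist": 0,"jaw": -0.2},
    {"x": 0,"y": 50,"z": 0,"twist": 0,"jaw": -0.2},
    {"x": 0,"y": 50,"z": 0,"twist": 0,"jaw": -0.2},
    {"x": 0,"y": 40,"z": 0,"twist": 0,"jaw": -0.2},
    {"x": 0,"y": 20,"z": 0,"twist": 0,"jaw": -0.2},
    {"x": 0,"y": 0,"z": 0,"twist": 0,"jaw": -0.2},
    {"x": 0,"y": 0,"z": 0,"twist": 0,"jaw": -0.2},
  ],
)

```text
time: 8.93
ee_pos: [0.5517, -0.1286, 0.0768]
eef_rot: [-0.7, 0.7, -0.098, 0.099]
ft_force: [0.2, -0.3, 1.4]
finger_gap: 0.0549
```

```bash
python3 - <<'E'
from h import *
s=env.read_state(); r=rot(s); d=np.array([.5503,-.1282,.0743])-s["ee_pos"]; print(s["ee_pos"],s["ft_force"],"tool delta mm",(r.T@d*1000).round(2),"tilt",(r[:,1]).round(4))
E
```

```text
[ 0.55166983 -0.12856717  0.07679647] [ 0.20448879 -0.32469735  1.44991756] tool delta mm [-1.42  2.49 -0.03] tilt [ 1.3e-03 -3.0e-04 -1.0e+00]
```

Request:
carry_out(
  steps=[
    {"x": -1.2,"y": 1.5,"z": 0,"twist": 0,"jaw": 0.3},
    {"x": 0,"y": 0,"z": 0,"twist": 0,"jaw": 0.7},
    {"x": 0,"y": 0,"z": 0,"twist": 0,"jaw": 0.7},
    {"x": 0,"y": 0,"z": 0,"twist": 0,"jaw": 0.7},
    {"x": 0,"y": 0,"z": 0,"twist": 0,"jaw": 0.7},
  ],
  newtons=12,
)

```text
time: 9.55
ee_pos: [0.5504, -0.1283, 0.0743]
eef_rot: [-0.7, 0.7, -0.098, 0.099]
ft_force: [-2.3, -0.9, 3.2]
finger_gap: 0.0218
```

```bash
python3 - <<'E'
from h import *
s=env.read_state(); r=rot(s); print(s["ee_pos"],"tool force",(r.T@s["ft_force"]).round(2),"tool torque",(r.T@s["torque"]).round(3),s["finger_gap"])
E
```

```text
[ 0.55037247 -0.12831851  0.07433575] tool force [-1.94 -3.16 -1.46] tool torque [-0.122  0.015  0.149] 0.02182614576289848
```

Request:
carry_out(
  steps=[
    {"x": 0,"y": -3,"z": 0,"twist": 0,"jaw": 0.7},
    {"x": 0,"y": -3,"z": 0,"twist": 0,"jaw": 0.7},
    {"x": 0,"y": 0,"z": 0,"twist": 0,"jaw": 0.7},
  ],
  newtons=20,
)

```text
time: 9.93
ee_pos: [0.5502, -0.1281, 0.0801]
eef_rot: [0.7, -0.7, 0.099, -0.099]
ft_force: [0.2, -0.4, -2.2]
finger_gap: 0.0215
```

```bash
python3 - <<'E'
from h import *
s=env.read_state(); r=rot(s); print(s["ee_pos"],"tool force",(r.T@s["ft_force"]).round(2),"tool torque",(r.T@s["torque"]).round(3),s["finger_gap"])
E
```

```text
[ 0.55018389 -0.12813511  0.08014637] tool force [ 0.26  2.25 -0.34] tool torque [-0.01   0.036 -0.016] 0.021461942023618282
```

It carries the punch's weight (2.3 N) with almost no side force. I'll lift the rest.

Request:
carry_out(
  steps=[
    {"x": 0,"y": -4,"z": 0,"twist": 0,"jaw": 0.7},
    {"x": 0,"y": -4,"z": 0,"twist": 0,"jaw": 0.7},
    {"x": 0,"y": -4,"z": 0,"twist": 0,"jaw": 0.7},
    {"x": 0,"y": -2,"z": 0,"twist": 0,"jaw": 0.7},
    {"x": 0,"y": 0,"z": 0,"twist": 0,"jaw": 0.7},
    {"x": 0,"y": 0,"z": 0,"twist": 0,"jaw": 0.7},
    {"x": 0,"y": 0,"z": 0,"twist": 0,"jaw": 0.7},
    {"x": 0,"y": 0,"z": 0,"twist": 0,"jaw": 0.7},
  ],
)

```text
time: 10.92
ee_pos: [0.5502, -0.1282, 0.094]
eef_rot: [0.7, -0.7, 0.099, -0.099]
ft_force: [-0.4, -0.4, -2.5]
finger_gap: 0.0214
```

```bash
python3 look.py w5; python3 - <<'E'
from h import *
s=env.read_state(); r=rot(s); print(s["ee_pos"],"tool force",(r.T@s["ft_force"]).round(2),"tool torque",(r.T@s["torque"]).round(3),"axis",r[:,1].round(4),s["dq"].round(4))
f=np.load("pics/w5.npz"); P=cloud(f["d"],f); x,y,z=P[...,0],P[...,1],P[...,2]; ok=f["d"]>0
k=ok&(np.hypot(x-.5502,y+.1281)<.009)&(z>.11); print("head top z (start .116)",k.sum(),np.median(z[k]) if k.any() else 0)
k=ok&(np.hypot(x-.478,y+.106)<.03)&(z>.0945)&(z<.1); print("wing",k.sum(),cv2.minAreaRect(P[k][:,:2].astype(np.float32)*1000) if k.sum()>5 else 0)
im,d=viewer.get_image("scene"); cv2.imwrite("pics/final.png",np.hstack([cv2.resize(im[130:220,180:300],(480,360),interpolation=2),cv2.resize(f["im"][:,100:420],(300,360))]))
E
```

```text
{'time': np.float64(10.925), 'joints': array([-0.2316,  0.4055,  1.8638, -0.    ,  0.8725, -1.5226]), 'ee_pos': array([ 0.5502, -0.1282,  0.094 ]), 'ft_force': array([-0.3807, -0.4093, -2.4507]), 'torque': array([ 0.029 , -0.0356,  0.0253]), 'finger_gap': np.float64(0.0214)}
[[ 9.611e-01 -2.000e-04  2.761e-01]
 [-2.761e-01  0.000e+00  9.611e-01]
 [-2.000e-04 -1.000e+00 -0.000e+00]]
[ 0.55019271 -0.12819978  0.09399007] tool force [-0.41  2.2   0.52] tool torque [-0.039 -0.017  0.004] axis [-2.e-04  1.e-04 -1.e+00] [ 0.0006 -0.0017 -0.0009 -0.0008 -0.0005 -0.0005]
head top z (start .116) 818 0.13597681437443193
wing 1025 ((477.40325927734375, -106.95524597167969), (9.715978622436523, 35.55839920043945), 74.31871032714844)
```

View pics/final.png

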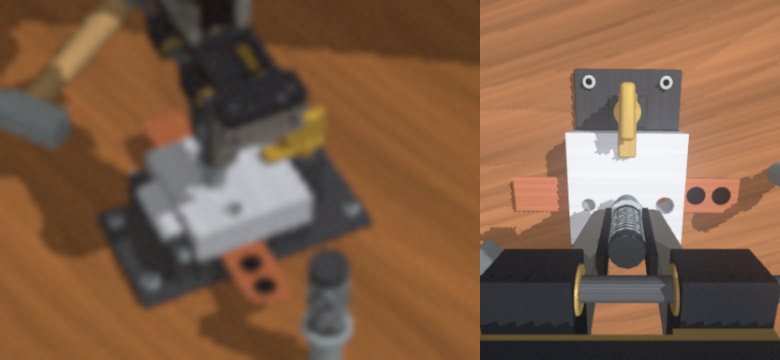

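In the right half, the brass nose at (627,145) lies across the closed leaf and the punch at (627,235) is held up between the fingers. The head top has risen from 116 to 136 mm, so the lift is about 20 mm. Handing in.

```bash
python3 -c "
from workcell import env; print(env.job_done())"
```

```text
the job is handed in; nothing more can be done
None
```

The turnbutton is locked across the leaf, and the punch is held about 20 mm up in its bore. I handed the job in at about 11 s of the 45 s allowed; the hand-in gives no verdict.

**What I did:** I turned the brass turnbutton from about 0.16 rad to its stop. I then gripped the smaller punch, the one in the leaf, and drew it straight up with a 20 N grip.

**Last checks:**
- **Turnbutton:** the wing's measured angle puts it at about 1.57–1.58 rad, with the nose across the leaf's edge.
- **Leaf:** shut in the last picture. I measured its top at 61 mm only before the lift, not after.
- **Punch:** the head top rose from 116 to 136 mm, the tool is vertical, and the arm is at rest.
- **Forces:** about 2.2–2.5 N downward, which fits the punch's weight, and under 0.7 N sideways, so it hangs freely.
- **Other things on the bench:** I went nowhere near them, but I did not measure their positions again at the end.

**What went wrong or disagreed:** the first three move calls were refused for missing keys, with no effect on the scene. The coarse first top view placed the punch about 4 mm away from where the two wrist views put it. I used the wrist values, which agreed with each other to within 1 mm.

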